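# Load the lamp's battery carrier and lift it out by its catches

## Task

The stall lamp needs its battery: of the three cells standing in the wooden tray, find the one that slides down into the bore of the grey plastic carrier in its dock, let it go there fully home, and then pinch the carrier's two steel side catches together and lift the loaded carrier upright out of the dock. Finish while still holding it by the pinched catches, its underside at least 10 cm above the table. Leave the other two cells standing in the tray and do not knock the pottery or the wooden spoon about.

Things in the scene. Friction and masses are not known exactly. Their poses are not given: they have to be found in the camera images.
- dock_seat (a point): Centre of the top of the dock's wooden base, 10 mm above the table, where the carrier stands (1.5 mm play). Base 110 mm (x) by 120 mm (y), fixed. Aluminium keepers along its y sides (30.5 to 46 mm either side of the centre, x +-25 mm), tops 34 mm above the table: their ledges hold down the hooks of the carrier's catches. Same yaw as the carrier.
- carrier_grip (a point): The place to pinch: on the centre line of the loose grey plastic carrier, midway between its two catches, 52 mm above its underside (62 mm above the table while docked). Carrier 46 mm (x) by 34 mm (y) by 66 mm high, z up, about 0.2 kg with catches. A steel catch strip 26 mm wide stands along its +y and -y side, up to its top. The fingers close along its y on the ribbed outer faces.
- carrier_mouth (a point): Centre of the mouth of the carrier's round bore, in the middle of its top, 14 mm above carrier_grip (76 mm above the table while docked). Bore 24 mm in diameter, mouth chamfered to about 30 mm, 45 mm deep: the fitting cell, fully home, stands 20 mm out of it.
- catch_l (a joint): Travel (m) of the catch on the carrier's +y side: 0 sprung out (hook under the dock's ledge), 0.007 fully in. Free of the ledge from about 0.005; the carrier lifts only while both are pinched in. Outer faces of the two catches 58 mm apart when free, 44 mm fully pinched; ribbed 40 to 66 mm above the carrier's underside. Spring 1.6 N at 0 to 4.4 N at full travel.
- catch_r (a joint): The same for the catch on the carrier's -y side.
- cell_slim_mid (a point): Centre (half-way up) of a bare round battery cell 18 mm in diameter and 65 mm long, about 47 g, grey sleeve with steel ends, standing upright in the tray, its z axis along it. It may be in any of the three places in the tray.
- cell_wide_mid (a point): Centre (half-way up) of a bare round battery cell 26 mm in diameter and 65 mm long, about 92 g, grey sleeve with steel ends, standing upright in the tray, its z axis along it. It may be in any of the three places in the tray. Too thick for the bore.
- cell_stout_mid (a point): Centre (half-way up) of a bare round battery cell 32 mm in diameter and 65 mm long, about 140 g, grey sleeve with steel ends, standing upright in the tray, its z axis along it. It may be in any of the three places in the tray. Too thick for the bore.
- tray_floor (a point): Centre of the floor of a shallow wooden tray fixed to the table, 100 mm (x) by 220 mm (y), floor 5 mm above the table, rim 12 mm above the table. The cells stand in a row along its y, about 65 mm apart, at its middle and either side.
- bowl: Small clay bowl, 90 mm across, 40 mm high, standing near the dock and the tray; origin under its centre. To be left alone.
- pot: Black lidded pot, 110 mm across, 120 mm high, beyond the work; origin under its centre. To be left alone.
- jug: Clay jug, 90 mm across, 130 mm high, beyond the work; origin under its centre. To be left alone.
- mug: Buff mug, 74 mm across, 75 mm high, nearer the robot; origin under its centre. To be left alone.
- spoon: Wooden spoon 220 mm long lying flat, beyond the work. To be left alone.
There are look-alikes about, which are no part of the job. What is shaped like the part that bears cell_slim_mid but green or red is not meant. Leave any red look-alike of the part that bears dock_seat alone.

How it is judged:
By the outcome, as a careful person would: the job done as asked, in the order asked, and still so for the second after the job is handed in, while the arm keeps its last pose, push and grip.
It also fails if it takes over 58 s, if anything falls off the work surface, if the arm or the gripper's body presses on something with over 40 N, if the wrist force passes 120 N, or if a joint passes its speed limit or range.

## Robot

A 6-joint arm with a two-finger parallel gripper is mounted at the origin on the work surface. World frame = base frame: x ahead of the robot, y to its left, z up, the work surface at z = 0. Lengths are in mm, angles in rad, forces in N, time in s.
With the tool pointing down it reaches from about 350 to 875 mm from the base axis. Payload 4.2 kg.
Tool frame: the origin (TCP) lies on the mounting face of the last link; the fingertips stand 173 mm ahead of it and the grasp point (between the pads) lies 155 mm ahead of it (tcp_to_grasp is the distance from the TCP to the grasp point, in mm); z points along the fingers, y is the direction in which the jaws open and shut (so a half turn about z gives the same grasp; the last joint's range is limited). The gripper opens to 85 mm and grips with 20 to 120 N. Pads are 22 mm wide; open, the fingers measure 114 mm over their backs; the gripper's body (76 mm by 85 mm) begins 54 mm behind the grasp point. The pads swing forward as they close: fully open they stand 13 mm farther back than shut.
Start: joints at [0.259, 0.385, 0.008, 0, -1.194, -0.259], TCP at [624.98, 0.025, 404.712] pointing down, gripper open.
Joint ranges: [-3.14, 3.14], [-1.21, 2.06], [-1.07, 1.41], [-3.16, 2.05], [-2.99, -0.16], [-3.1, 3.1]. Speed limits (rad/s): [2.79, 2.79, 3.14, 3.14, 3.14, 3.14].

## Interface

Orientations are given as a unit quaternion [x, y, z, w].
In Python, from bench import * gives the robot as it stands. The module is installed in compiled form; this text tells all that it offers.
- The arm moves only by the tool apply_moves, never from a script. Its arguments are lists of equal length, an entry for each row: "fingers": the closure, from 0 (fully open) to 1 (shut); "dp": the shift along the world's x, y, z in cm, a list of three; "yaw": the turn about the world's z in degrees. A call has 1 to 10 rows; each row is the pose to reach, as a shift and turn from the pose measured when the call began; what a row does not reach only later rows make up. A row lasts 1/10 s, in which the tool goes at most 50 mm and 8.59 degrees, less where a joint would pass 70% of its speed; a pose out of reach is approached as far as the arm can. A call with a gripper value outside its range is refused whole. The fingers move at their own pace and stop on an object; the grip force is fixed at half the most. Time passes only in rows, so rows that repeat a pose let the fingers close. It gives the time, the measured TCP pose, the force and the opening at its end, in the units of the state.
- read_state(): the state, without advancing time (a new reading comes with each control period).
- get_image(name): name is "scene" or "side" or "wrist"; returns a dict with "color" (420x560x3 uint8, blue, green, red), "mtx" (3x3 intrinsics, pixels), "camera_from_world" (4x4, takes a point from world to camera coordinates); the wrist camera has in their place "tool_from_camera" (4x4, takes a point from camera to tool coordinates, whose origin is the TCP and whose axes are the flange's). Camera axes: x right, y down, z forward; pixel columns grow to the right and rows downward; lengths in mm; the calibration is good to about 2 mm. A picture is of the moment at which its call begins: read the wrist's pose just before it. There is no depth.
- job_done(): hands the job in, once; it reports no verdict.
The state is a dict: "clock": time; "joints": joint angles; "joint_vel": joint speeds; "joint_efforts": joint torques, N m; "position": TCP position; "ee_rot": TCP orientation; "contact_force": force on the tool from outside, world axes, zero at the start; "wrist_torque": the same for the moment, N m; "gripper_width": finger opening in mm.
Only numpy, scipy, OpenCV 4.12 (cv2) and the standard library are available. Lean on these libraries where they do the work, as an engineer would, in place of code of your own. Each camera call takes 0.05 s, during which the arm holds its last target. There are 200 camera calls.

## Working session

There is one attempt and no reset: what is moved stays moved. The work goes in short steps, Python scripts to look and compute and a tool call to move; the robot and the scene stay as the last step left them, time stands still between calls to the robot, and variables do not carry over. Pictures are saved under pics/ and viewed, about 8 in all and at most 12, crops included, and the job is handed in when it is done.

Besides the shell and the picture viewer there is one more tool, called after ">>>" by a JSON object that holds its "api" and its "payload", one argument or row to a line. apply_moves: Moves the arm, as the interface text tells. Its arguments: {"type":"object","properties":{"fingers":{"type":"array","items":{"type":"number"}},"dp":{"type":"array","items":{"type":"array","items":{"type":"number"}}},"yaw":{"type":"array","items":{"type":"number"}}},"required":["fingers","dp","yaw"]}

```bash
mkdir -p pics; cat > h.py <<'E'
from bench import *
import numpy as np, cv2, json
from scipy.spatial.transform import Rotation as R
def snap(name,fn):
    s=read_state(); im=get_image(name)
    cv2.imwrite(f'pics/{fn}.png',im['color'])
    K=np.array(im['mtx'])
    if name=='wrist':
        T=np.eye(4);T[:3,:3]=R.from_quat(s['ee_rot']).as_matrix();T[:3,3]=s['position']
        W=T@np.array(im['tool_from_camera'])   # world from camera
    else: W=np.linalg.inv(np.array(im['camera_from_world']))
    np.savez(f'pics/{fn}.npz',K=K,W=W); return im['color']
def ray(fn,u,v):
    d=np.load(f'pics/{fn}.npz'); r=d['W'][:3,:3]@np.linalg.solve(d['K'],[u,v,1.]); return d['W'][:3,3],r/np.linalg.norm(r)
def at_z(fn,u,v,z):
    o,r=ray(fn,u,v); return o+r*(z-o[2])/r[2]
def tri(*obs):
    A=np.zeros((3,3));b=np.zeros(3)
    for fn,u,v in obs:
        o,r=ray(fn,u,v);P=np.eye(3)-np.outer(r,r);A+=P;b+=P@o
    return np.linalg.solve(A,b)
def proj(fn,p):
    d=np.load(f'pics/{fn}.npz');c=np.linalg.inv(d['W'])@np.append(p,1);q=d['K']@c[:3];return q[:2]/q[2]
E
python3 - <<'E'
from h import *
a=snap('scene','scene0');b=snap('side','side0');c=snap('wrist','wrist0')
s=read_state();print(s['clock'],s['position'],s['ee_rot'],s['gripper_width'])
for n in('scene0','side0','wrist0'):
    d=np.load(f'pics/{n}.npz');print(n,d['W'].round(2).tolist(),d['K'][0,0])
E
```

```text
0.15 [6.24860260e+02 3.65317077e-02 4.03904572e+02] [-7.07072058e-01  7.07141047e-01  5.29534280e-04 -6.02624351e-04] 85.57599667764624
scene0 [[-0.63, 0.67, -0.38, 1026.69], [0.77, 0.54, -0.33, 344.48], [-0.01, -0.5, -0.86, 1044.52], [0.0, 0.0, 0.0, 1.0]] 458.3308408157981
side0 [[-0.88, -0.25, 0.41, 208.3], [-0.48, 0.43, -0.76, 659.39], [0.01, -0.87, -0.5, 548.23], [0.0, 0.0, 0.0, 1.0]] 444.60643229769664
wrist0 [[-1.0, 0.0, -0.0, 625.77], [0.0, 0.96, 0.27, -67.34], [0.0, 0.27, -0.96, 373.23], [0.0, 0.0, 0.0, 1.0]] 289.146889541068
```

View pics/scene0.png

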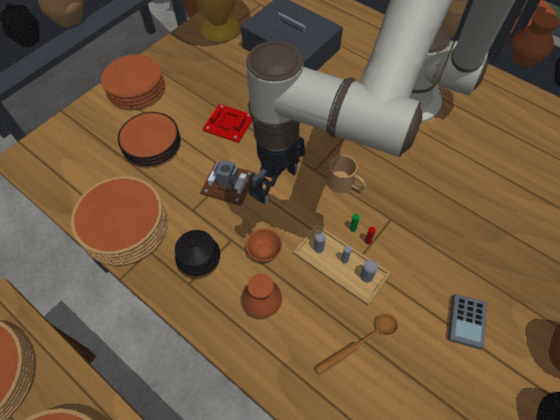

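View pics/side0.png

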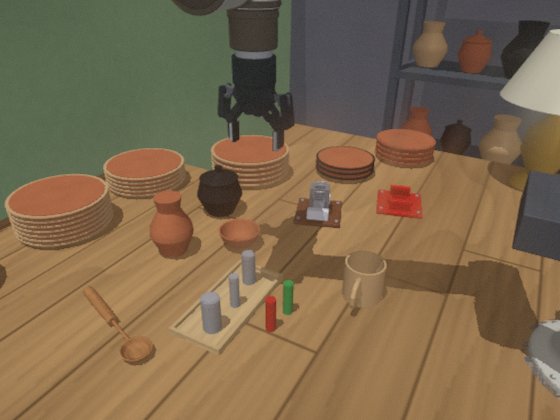

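View pics/wrist0.png

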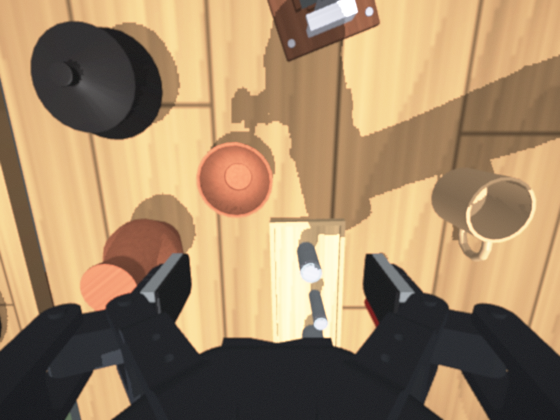

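The slim cell is the middle one of the tray: scene (346,255), side (234,291), with its top in the wrist view at (320,323). The dock is at scene (227,180), side (319,205) and at the top of the wrist view. I'll enlarge crops next.

```bash
python3 - <<'E'
from h import *
a=cv2.imread('pics/scene0.png');b=cv2.imread('pics/side0.png')
c=lambda im,u,v,w,h,f:cv2.resize(im[v:v+h,u:u+w],None,fx=f,fy=f,interpolation=cv2.INTER_CUBIC)
# each tile 400x300
m=np.vstack([np.hstack([c(a,300,220,100,75,4),c(a,190,145,80,60,5)]),np.hstack([c(b,170,240,120,90,10/3.),c(b,280,170,80,60,5)])])
cv2.imwrite('pics/m1.png',m);print(m.shape)
E
```

```text
(600, 800, 3)
```

View pics/m1.png

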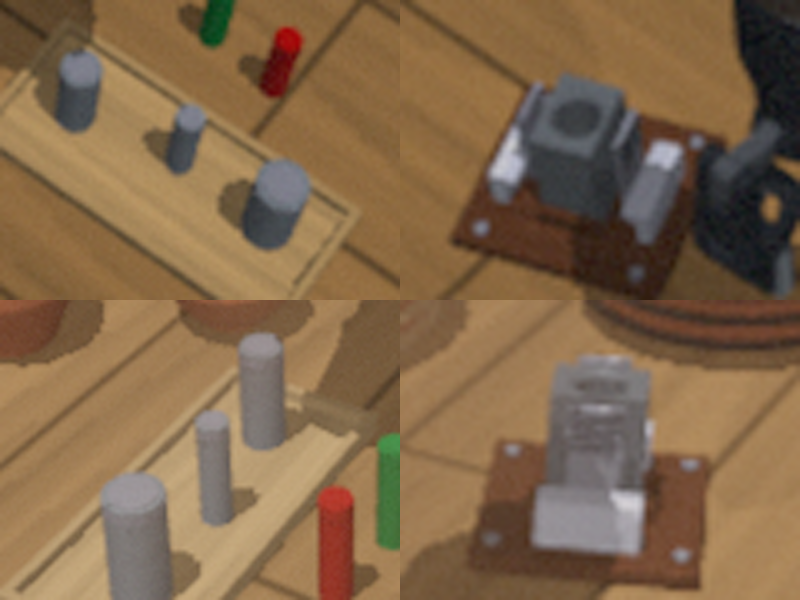

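The middle cell is clearly thinnest. Its top is at scene (347.5,248.5) and side (233.6,276.3). The carrier mouth is at scene (225.8,168.6) and side (320,187).

```bash
python3 - <<'E'
from h import *
np.set_printoptions(precision=1,suppress=True)
S,D='scene0','side0'
print('slim',tri((S,347.5,248.5),(D,233.6,276.3)),at_z(S,347.5,248.5,70),at_z(D,233.6,276.3,70),at_z('wrist0',320,323,70))
print('wide',tri((S,320,237),(D,248.6,253.5)),'stout',tri((S,370.2,265.5),(D,210.2,296.4)))
print('mouth',tri((S,225.8,168.6),(D,320,187)),at_z(S,225.8,168.6,76),at_z(D,320,187,76))
q=[at_z(S,*p,10) for p in[(206.2,190.6),(237.2,199.4),(249.4,173.4)]];print('screws scene',*q, 'ctr',(q[0]+q[2])/2)
q=[at_z(D,*p,10) for p in[(302.4,200),(338,203),(298.2,217.6),(336.2,221)]];print('screws side',*q,'ctr',sum(q)/4)
E
```

```text
slim [570.1 162.4  68.1] [571.4 163.2  70. ] [568.6 163.8  70. ] [572.8 163.5  70. ]
wide [585.1  92.8  67.3] stout [572.8 227.1  69.4]
mouth [ 581.  -216.    72.6] [ 584.  -212.4   76. ] [ 578.  -212.6   76. ]
screws scene [ 640.4 -242.3   10. ] [ 608.8 -158.7   10. ] [ 525.1 -188.7   10. ] ctr [ 582.7 -215.5   10. ]
screws side [ 637.7 -244.3   10. ] [ 552.8 -275.4   10. ] [ 606.9 -160.2   10. ] [ 522.3 -191.2   10. ] ctr [ 579.9 -217.8   10. ]
```

```bash
python3 - <<'E'
from h import *
np.set_printoptions(precision=1,suppress=True)
S,D='scene0','side0'
print('red',tri((S,371.8,229.5),(D,270.5,298.5)),'green',tri((S,355.5,216),(D,288.5,284)))
print('bowl',at_z(S,264,243,40),'mug',at_z(S,343,165,75),'jug',at_z(S,262,285,130))
E
```

```text
red [488.8 177.2  63.7] green [481.9 125.7  61. ]
bowl [673.1  -9.3  40. ] mug [384.1  17.   75. ] jug [782.9  83.  130. ]
```

>>> {"api": "apply_moves", "payload": {
  "fingers": [0,0,0,0,0,0,0],
  "dp": [
    [-1.5,4.5,0],
    [-3,9,-2],
    [-5.3,13,-4],
    [-5.3,16.3,-8],
    [-5.3,16.3,-10],
    [-5.3,16.3,-10],
    [-5.3,16.3,-10]
  ],
  "yaw": [0,0,0,0,0,0,0]
}}

```text
clock: 0.85
position: [572.2, 163.0, 304.1]
ee_rot: [0.707, -0.707, -0.0, 0.001]
contact_force: [0.5, -0.1, 0.7]
gripper_width: 85.7
```

```bash
python3 - <<'E'
from h import *
np.set_printoptions(precision=1,suppress=True)
snap('wrist','wrist1'); print(read_state()['position'])
print('expected slim top px',proj('wrist1',[571.5,163.4,70]),proj('wrist1',[562.5,163.4,70]),proj('wrist1',[571.5,154.4,70]))
E
```

```text
[572.5 162.8 305.1]
expected slim top px [278.8 222.5] [290.9 222.5] [278.8 210.9]
```

View pics/wrist1.png

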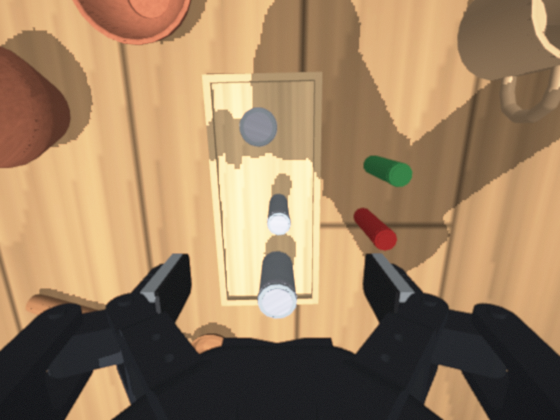

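The slim cell's top is at (279,223), exactly where predicted; the wide cell is at (258,127) and the stout at (277,300). Next I descend and grip.

>>> {"api": "apply_moves", "payload": {
  "fingers": [0,0,0,0,0,0.9,0.9,0.9,0.9,0.9],
  "dp": [
    [-0.1,0.05,-3],
    [-0.1,0.05,-6],
    [-0.1,0.05,-8],
    [-0.1,0.05,-8.6],
    [-0.1,0.05,-8.6],
    [-0.1,0.05,-8.6],
    [-0.1,0.05,-8.6],
    [-0.1,0.05,-8.6],
    [-0.1,0.05,-8.6],
    [-0.1,0.05,-8.6]
  ],
  "yaw": [0,0,0,0,0,0,0,0,0,0]
}}

```text
clock: 1.9
position: [571.6, 163.4, 219.7]
ee_rot: [-0.707, 0.707, -0.0, 0.001]
contact_force: [-0.2, 0.2, 1.4]
gripper_width: 15.9
```

>>> {"api": "apply_moves", "payload": {
  "fingers": [0.9,0.9,0.9,0.9,0.9,0.9,0.9,0.9],
  "dp": [
    [0,0,0],
    [0,0,0],
    [0,0,2],
    [0,0,5],
    [0,0,8],
    [0,0,11],
    [0,0,13],
    [0,0,13]
  ],
  "yaw": [0,0,0,0,0,0,0,0]
}}

```text
clock: 2.7
position: [572.2, 163.6, 353.1]
ee_rot: [0.707, -0.707, 0.001, -0.004]
contact_force: [0.0, 0.3, -0.6]
gripper_width: 16.2
```

```bash
python3 - <<'E'
from h import *
np.set_printoptions(precision=1,suppress=True)
a=snap('wrist','wrist2'); b=snap('side','side2');s=read_state(); print(s['position'],s['gripper_width'],s['contact_force'])
m=np.hstack([cv2.resize(a[180:420,130:430],(400,320)),cv2.resize(b[100:340,130:430],(400,320))]);cv2.imwrite('pics/m2.png',m)
E
```

```text
[571.2 163.3 349.2] 16.067371473996324 [-0.3 -0.2 -0.5]
```

View pics/m2.png

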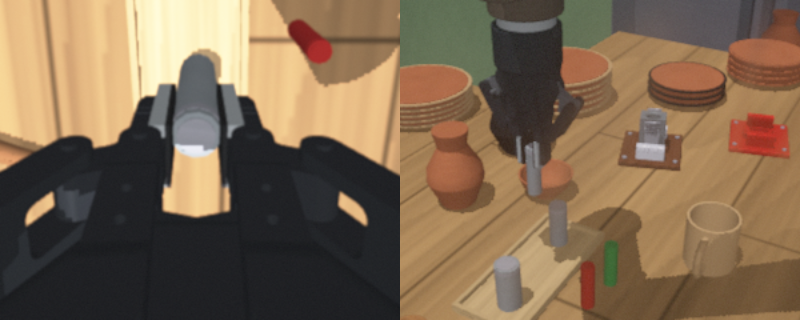

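The slim cell is held upright between the pads (wrist crop at (197,105), side crop at (533,165)), and the other two are still standing. Next I move over the dock with the yaw turned.

>>> {"api": "apply_moves", "payload": {
  "fingers": [0.9,0.9,0.9,0.9,0.9,0.9,0.9,0.9,0.9,0.9],
  "dp": [
    [0.1,-3,0],
    [0.2,-7,0],
    [0.3,-11,0],
    [0.4,-15,0],
    [0.5,-19,0],
    [0.6,-23,0],
    [0.7,-27,0],
    [0.8,-31,0],
    [0.9,-35,0],
    [1,-37.8,0]
  ],
  "yaw": [-6,-14,-22,-30,-38,-46,-54,-62,-68,-70]
}}

```text
clock: 3.8
position: [580.6, -217.0, 346.6]
ee_rot: [-0.171, 0.985, 0.001, -0.002]
contact_force: [0.6, 0.1, -0.8]
gripper_width: 16.1
```

>>> {"api": "apply_moves", "payload": {
  "fingers": [0.9,0.9,0.9],
  "dp": [
    [0,0,0],
    [0,0,0],
    [0,0,0]
  ],
  "yaw": [0,0,0]
}}

```text
clock: 4.1
position: [580.4, -216.3, 345.3]
ee_rot: [-0.172, 0.985, 0.001, -0.003]
contact_force: [0.0, 0.0, -0.0]
gripper_width: 16.0
```

```bash
python3 - <<'E'
from h import *
np.set_printoptions(precision=2,suppress=True)
a=snap('wrist','wrist3');s=read_state(); print(s['clock'],s['position'],s['gripper_width'],s['joints'])
print(R.from_quat(s['ee_rot']).as_matrix())
print('mouth px',proj('wrist3',[581,-215,76]))
cv2.imwrite('pics/wrist3b.png',cv2.resize(a,(800,600),interpolation=cv2.INTER_CUBIC))
E
```

```text
4.15 [ 580.59 -215.99  345.88] 16.135448031183664 [-0.1   0.42 -0.09 -0.   -1.07 -1.13]
[[-0.94 -0.34 -0.  ]
 [-0.34  0.94  0.  ]
 [ 0.    0.   -1.  ]]
mouth px [276.88 210.54]
```

View pics/wrist3b.png

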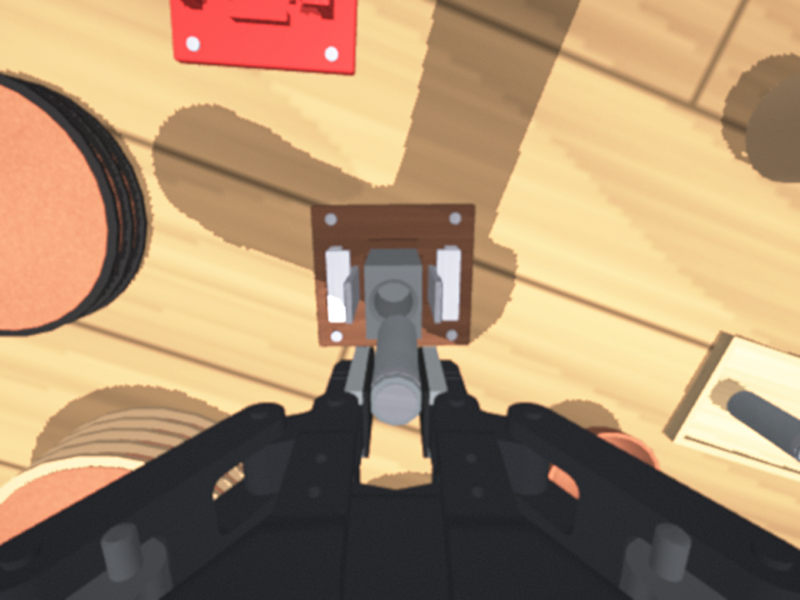

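Dock screws in the enlarged wrist view are at (330,219), (455,218), (336,336) and (451,335). The mouth centre is near (393,297), with the held cell's lower end just below it.

```bash
python3 - <<'E'
from h import *
np.set_printoptions(precision=2,suppress=True)
f=560/800
q=[at_z('wrist3',u*f,v*f,10) for u,v in[(330,219),(455,218),(336,336),(451,335)]]
print(*q,'ctr',sum(q)/4)
for a,b in((0,1),(2,3),(0,2),(1,3)):d=q[b]-q[a];print(np.hypot(*d[:2]),np.degrees(np.arctan2(d[1],d[0])))
print('mouth',at_z('wrist3',393*f,297*f,76))
p=np.array([580.6,-216,0])
for dz,n in((-126,'top?'),):
  print('cell top px',proj('wrist3',[580.6,-216,196])/f,'bottom',proj('wrist3',[580.6,-216,131])/f)
a=cv2.imread('pics/wrist3.png')
cv2.imwrite('pics/c3.png',cv2.resize(a[135:300,205:345],None,fx=3.6,fy=3.6,interpolation=cv2.INTER_CUBIC))
E
```

```text
[ 556.35 -274.28   10.  ] [ 525.02 -188.82   10.  ] [ 641.39 -242.85   10.  ] [ 610.24 -158.     10.  ] ctr [ 583.25 -215.99   10.  ]
91.01249351376278 110.13186542563736
90.39617855178459 110.16068293603382
90.66372013890276 20.278159057612218
90.61877605405934 19.88854436109439
mouth [ 579.3  -217.23   76.  ]
cell top px [394.24 400.67] bottom [394.21 331.08]
```

View pics/c3.png

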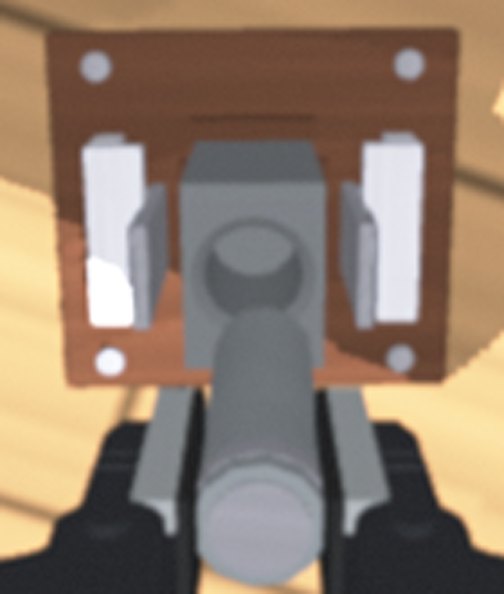

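>>> {"api": "apply_moves", "payload": {
  "fingers": [0.9,0.9,0.9,0.9,0.9],
  "dp": [
    [0.17,-0.1,-2],
    [0.17,-0.1,-4],
    [0.17,-0.1,-4.6],
    [0.17,-0.1,-4.6],
    [0.17,-0.1,-4.6]
  ],
  "yaw": [0,0,0,0,0]
}}

```text
clock: 4.65
position: [582.8, -216.5, 300.8]
ee_rot: [-0.173, 0.985, 0.001, -0.002]
contact_force: [0.2, -0.6, 0.4]
gripper_width: 16.0
```

```bash
python3 - <<'E'
from h import *
np.set_printoptions(precision=2,suppress=True)
a=snap('wrist','wrist4');s=read_state(); print(s['position'])
b=snap('side','side4');c=snap('scene','scene4')
z=lambda im,u,v,w,h,f:cv2.resize(im[v:v+h,u:u+w],None,fx=f,fy=f,interpolation=cv2.INTER_CUBIC)
m=np.hstack([z(a,195,160,160,240,2.5),np.vstack([z(b,270,110,100,75,4),z(c,180,110,100,75,4)])]);cv2.imwrite('pics/m4.png',m);print(m.shape)
E
```

```text
[ 582.78 -216.68  301.1 ]
(600, 800, 3)
```

View pics/m4.png

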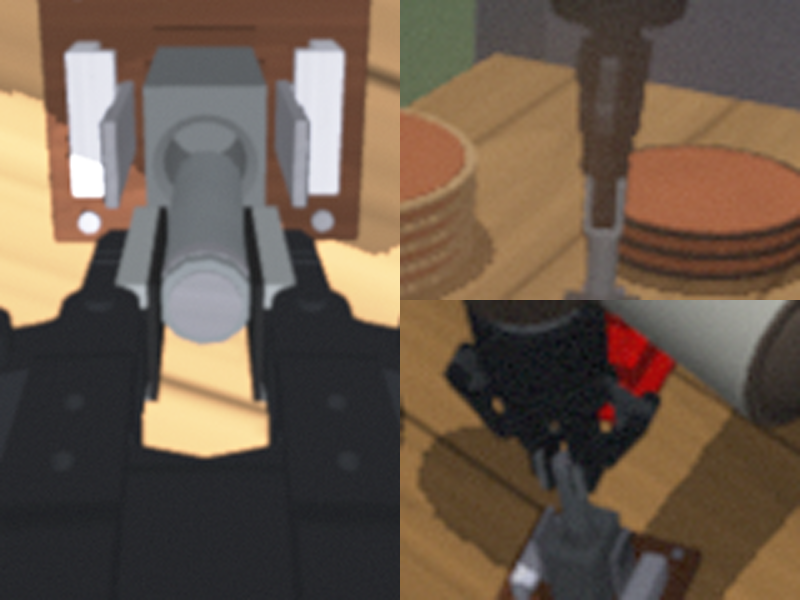

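The wrist crop shows the cell's lower end (u 170–243) laterally centred on the mouth chamfer (u 152–259). I'll check the depth direction numerically.

```bash
python3 - <<'E'
from h import *
T=np.array([582.8,-216.6])
for z in(151,86.2,76):
    p=proj('wrist4',[*T,z]);print(z,(p-[195,160])*2.5)
p=at_z('wrist4',195+205.5/2.5,160+166/2.5,76);print(p)
e=np.array([-.94,-.34])*15
for s in(1,-1):print('lip',(proj('wrist4',[*(T+s*e),76])-[195,160])*2.5,'cellbot',(proj('wrist4',[*(T+s*e*9/15),86.2])-[195,160])*2.5)
E
```

```text
151 [202.32081337 297.18856144]
86.2 [202.68862597 176.70569618]
76 [202.72613333 164.41956547]
[ 582.97939486 -215.69791472   76.        ]
lip [202.61264425 113.40585635] cellbot [202.61716248 144.94380472]
lip [202.83529765 213.48928368] cellbot [202.75836112 207.69942914]
```

>>> {"api": "apply_moves", "payload": {
  "fingers": [0.9,0.9,0.9,0.9,0.9,0.9],
  "dp": [
    [-0.1,0,0],
    [-0.1,0,-0.5],
    [-0.1,0,-1],
    [-0.1,0,-1.5],
    [-0.1,0,-2],
    [-0.1,0,-2]
  ],
  "yaw": [0,0,0,0,0,0]
}}

```text
clock: 5.4
position: [581.3, -216.8, 279.7]
ee_rot: [-0.172, 0.985, 0.001, -0.002]
contact_force: [-1.3, 0.6, -0.7]
gripper_width: 15.9
```

>>> {"api": "apply_moves", "payload": {
  "fingers": [0.9,0.9,0.9,0.9,0.9,0.9],
  "dp": [
    [0.05,0,-0.6],
    [0.05,0,-1.2],
    [0.05,0,-1.8],
    [0.05,0,-2.4],
    [0.05,0,-2.8],
    [0.05,0,-2.8]
  ],
  "yaw": [0,0,0,0,0,0]
}}

```text
clock: 6.0
position: [581.6, -216.8, 250.9]
ee_rot: [-0.172, 0.985, 0.001, -0.003]
contact_force: [0.4, 0.3, -1.0]
gripper_width: 16.0
```

>>> {"api": "apply_moves", "payload": {
  "fingers": [0.7,0.6,0.4,0.2,0,0,0,0],
  "dp": [
    [0,0,0],
    [0,0,0],
    [0,0,0],
    [0,0,0],
    [0,0,1],
    [0,0,3],
    [0,0,5],
    [0,0,5]
  ],
  "yaw": [0,0,0,0,0,0,0,0]
}}

```text
clock: 6.8
position: [582.6, -217.0, 305.1]
ee_rot: [-0.172, 0.985, -0.0, 0.0]
contact_force: [1.1, 0.5, 1.0]
gripper_width: 85.0
```

```bash
python3 - <<'E'
from h import *
np.set_printoptions(precision=2,suppress=True)
a=snap('wrist','wrist5');s=read_state(); print(s['clock'],s['position'],s['gripper_width'])
b=snap('side','side5');c=snap('scene','scene5')
z=lambda im,u,v,w,h,f:cv2.resize(im[v:v+h,u:u+w],None,fx=f,fy=f,interpolation=cv2.INTER_CUBIC)
m=np.hstack([z(a,120,120,320,300,1.25)[:, :],np.hstack([z(b,280,150,80,75,5)])]);cv2.imwrite('pics/m5.png',m);print(m.shape)
for n in(76,96):print(n,'side',(proj('side5',[582,-216.5,n])-[280,150])*5+[400,0],'wrist',(proj('wrist5',[582,-216.5,n])-120)*1.25)
E
```

```text
6.85 [ 581.99 -216.84  303.16] 85.43806636333255
(375, 800, 3)
76 side [595.85 179.91] wrist [197.43 127.82]
96 side [598.21 141.88] wrist [197.53 139.92]
```

View pics/m5.png

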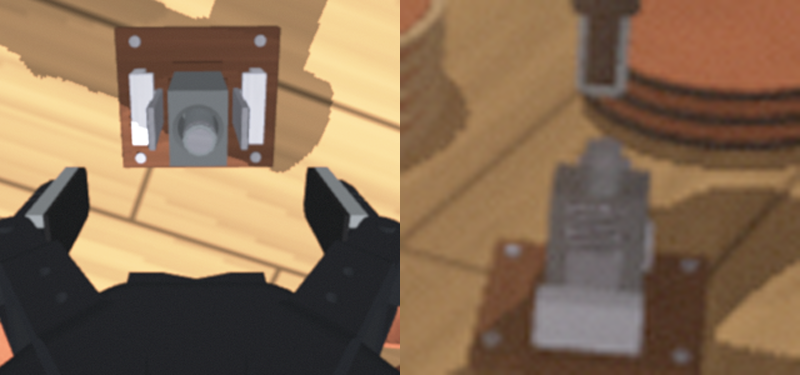

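The cell stands in the bore with its top at side crop (603,145), against a predicted (598,142) for fully home. The fingers straddle the carrier symmetrically. Now down and pinch.

>>> {"api": "apply_moves", "payload": {
  "fingers": [0,0,0,0,0,0,0,0],
  "dp": [
    [0,0,-2],
    [0,0,-4],
    [0,0,-5.5],
    [0,0,-7],
    [0,0,-8],
    [0,0,-8.7],
    [0,0,-8.7],
    [0,0,-8.7]
  ],
  "yaw": [0,0,0,0,0,0,0,0]
}}

```text
clock: 7.75
position: [581.5, -216.8, 214.0]
ee_rot: [-0.172, 0.985, 0.001, -0.003]
contact_force: [1.1, 0.5, -0.3]
gripper_width: 85.4
```

>>> {"api": "apply_moves", "payload": {
  "fingers": [0.2,0.3,0.4,0.5,0.6,0.7,0.7,0.7,0.7,0.7],
  "dp": [
    [0,0,0],
    [0,0,0],
    [0,0,0],
    [0,0,0],
    [0,0,0],
    [0,0,0],
    [0,0,0],
    [0,0,0],
    [0,0,0],
    [0,0,0]
  ],
  "yaw": [0,0,0,0,0,0,0,0,0,0]
}}

```text
clock: 8.75
position: [582.0, -216.9, 216.1]
ee_rot: [-0.172, 0.985, 0.001, -0.002]
contact_force: [-1.5, 0.2, 7.9]
gripper_width: 39.0
```

>>> {"api": "apply_moves", "payload": {
  "fingers": [0.8,0.8,0.8,0.8,0.8,0.8],
  "dp": [
    [0,0,0],
    [0,0,0],
    [0,0,0.3],
    [0,0,0.6],
    [0,0,1],
    [0,0,1]
  ],
  "yaw": [0,0,0,0,0,0]
}}

```text
clock: 9.35
position: [582.2, -216.9, 226.6]
ee_rot: [-0.172, 0.985, 0.0, -0.001]
contact_force: [0.8, 0.1, -2.3]
gripper_width: 39.3
```

>>> {"api": "apply_moves", "payload": {
  "fingers": [0.8,0.8,0.8,0.8,0.8,0.8,0.8,0.8,0.8,0.8],
  "dp": [
    [0,0,1],
    [0,0,2.5],
    [0,0,4],
    [0,0,6],
    [0,0,8],
    [0,0,10],
    [0,0,12],
    [0,0,13],
    [0,0,13],
    [0,0,13]
  ],
  "yaw": [0,0,0,0,0,0,0,0,0,0]
}}

```text
clock: 10.35
position: [581.8, -216.8, 356.0]
ee_rot: [-0.172, 0.985, 0.001, -0.002]
contact_force: [0.4, 0.8, -3.5]
gripper_width: 39.1
```

```bash
python3 - <<'E'
from h import *
np.set_printoptions(precision=2,suppress=True)
b=snap('side','side6');c=snap('scene','scene6');s=read_state(); print(s['clock'],s['position'],s['gripper_width'],s['contact_force'])
z=lambda im,u,v,w,h,f:cv2.resize(im[v:v+h,u:u+w],None,fx=f,fy=f,interpolation=cv2.INTER_CUBIC)
m=np.hstack([z(b,250,90,133,200,3),z(c,140,50,200,300,2)]);cv2.imwrite('pics/m6.png',m)
for n in(150,216):print(n,(proj('side6',[582,-216.5,n])-[250,90])*3)
E
```

```text
10.45 [ 581.84 -216.86  355.19] 39.37326835431581 [-1.11  0.51 -2.15]
150 [212.89 201.28]
216 [218.02 118.5 ]
```

View pics/m6.png

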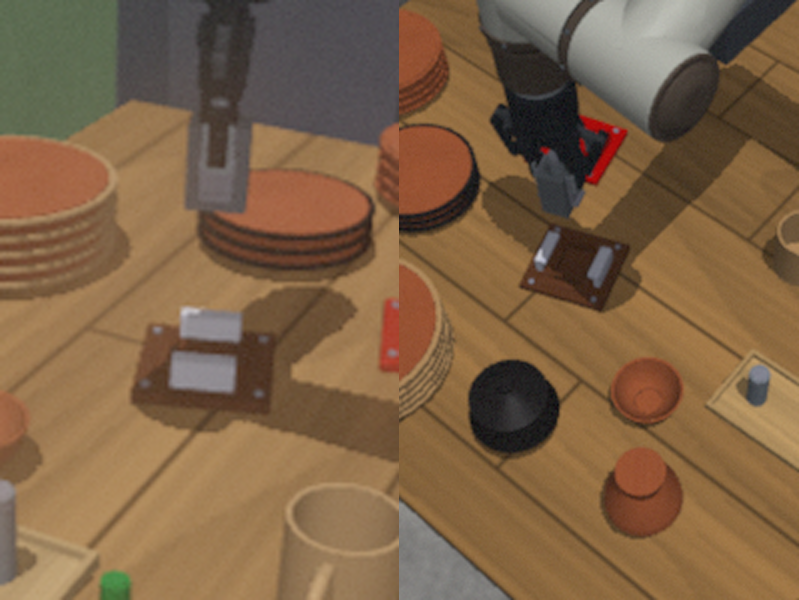

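The carrier is lifted upright. Its underside is at side crop (216,208), about 150 mm up, and the dock is empty at scene crop (575,265). The load of about 2.4 N matches the carrier plus the cell. Handing in.

```bash
python3 -c "
from bench import *
print(job_done()); s=read_state(); print(s['clock'],s['position'],s['gripper_width'],s['contact_force'])"
```

```text
the job is handed in; nothing more can be done
None
the job is handed in; nothing more can be done
```

I dropped the slim 18 mm cell (the middle one in the tray) into the carrier's bore. I then pinched both catches, lifted the loaded carrier upright out of the dock and handed the job in while still holding it, at about 10.5 s on the clock.

- **Seating:** before the lift, the cell's top was within about 1 mm of where it should stand when fully home.
- **Lift:** the last side view showed the carrier upright with its underside about 150 mm above the table, and the dock empty.
- **Load:** the wrist force of 2.2–3.5 N fits the carrier plus the cell, about 2.4 N. I did not take a last picture of the cell inside the carrier.
- **Other things:** the wide and stout cells were still standing in the tray after the pick. The wide cell, bowl, pot, jug and mug looked undisturbed in the last views. The stout cell and the spoon were outside those crops.
- **One disagreement:** the gripper read about 39 mm on the catches, where 44 mm was expected when fully pinched. It also read 16 mm on the 18 mm cell, so it appears to read low. The catches did release cleanly.

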